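# Seat the valve block in its work fixture and swing the clamp over it

## Task

Slide the orange valve block along the fixture's deck and seat it in the black-floored pocket, fully down, flat and square; the fence along the deck helps to line it up. Then swing the red clamp arm fully closed over the seated block. Don't knock over the green spray can or the yellow oil bottle.

Things in the scene. Friction and masses are not known exactly. Their poses are not given: they have to be found in the camera images.
- fixture: Fixed blue base with an aluminium deck 35 mm above the table; x -85 to +105, y -165 to +155 mm. Origin on the table surface, z up. A rectangular pocket, 10 mm deep, black floor, is sunk in the deck: x -41 to +39.5, y +25 to +128 mm. The deck is open at its -x side and -y end.
- fence (a point): Point on the fence's face, at deck level, fixture frame (38.5, -60, 35) mm. The steel fence, 13 mm high above the deck and 15.5 mm thick (x 38.5 to 54), runs the whole length of the deck along the fixture's y. A block touching it with its long side is in line with the pocket.
- block: Loose orange-painted metal block, 76 (x) by 100 (y) by 26 mm high, about 0.55 kg, two black ports on top. Origin: centre of the underside. Starts flat on the deck's -y end, off the fence, turned a little; long sides go along fixture y. Pushed to +y it tips nose-down when its middle passes the pocket edge and drops flat when its rear does. Seated, its top is 51 mm above the table.
- pocket (a point): Centre of the pocket floor, fixture frame (-1, 76.5, 25) mm: where the block's origin belongs. Axes as the fixture's.
- clamp (a joint): Red flat clamp arm on a vertical pivot, rad. 0 = closed, at its stop, pointing to fixture -x over the pocket's middle; grows as it swings open, clockwise from above, towards fixture +y (up to 1.6). Stays where left; about 1 N at the knob. Arm 24 mm wide, 10 thick, reaching 82 mm from the pivot, underside 54 mm above the table: 3 mm over the seated block, too low for one not down.
- clamp_pivot (a point): Clamp pivot axis at the arm's top face, fixture frame (80, 76.5, 64) mm.
- clamp_knob (a point): Top centre of the clamp's upright black knob, a cylinder 20 mm in diameter that stands 42 mm up from the arm's top face (64 to 106 mm above the table), 70 mm from the pivot axis.
- spray_can: Green spray can, 64 mm in diameter, 170 mm tall, standing on the table near the +x, -y corner of the fixture. Origin at the centre of its underside.
- oil_bottle: Yellow oil bottle, 70 mm in diameter, 190 mm tall, standing on the table to the robot's left. Origin at the centre of its underside.
There are look-alikes about, which are no part of the job. Several things have the shape of the block; the one meant has the colours described above.

How it is judged:
By the outcome, as a careful person would: the job done as asked, in the order asked, and still so for the second after the job is handed in, with the robot touching nothing.
It also fails if it takes over 69 s, if anything falls off the work surface, if the arm or the gripper's body presses on something with over 40 N, if the wrist force passes 120 N, or if a joint passes its speed limit or range.

## Robot

A 6-joint arm with a two-finger parallel gripper is mounted at the origin on the work surface. World frame = base frame: x ahead of the robot, y to its left, z up, the work surface at z = 0. Lengths are in m, angles in rad, forces in N, time in s.
With the tool pointing down it reaches from about 0.325 to 0.9 m from the base axis. Payload 6.1 kg.
Tool frame: the origin (TCP) lies midway between the tips of the shut fingers; the grasp point (between the pads) lies 19 mm behind it; z points along the fingers, y is the line along which they close (so a half turn about z gives the same grasp; the last joint's range is limited). The gripper opens to 85 mm and grips with 20 to 120 N. Pads are 22 mm wide; open, the fingers measure 114 mm over their backs; the gripper's body (76 mm by 85 mm) begins 54 mm behind the grasp point. The pads swing forward as they close: fully open they stand 13 mm farther back than shut.
Start: joints at [1.083, 0.22, 1.526, -0, 1.395, -0.126], TCP at [0.221, 0.585, 0.231] pointing down, gripper open.
Joint ranges: [-2.98, 2.98], [-0.91, 2.08], [0.09, 2.57], [-1.24, 4.39], [0.2, 2.65], [-2.68, 2.68]. Speed limits (rad/s): [2.57, 2.57, 3.01, 3.14, 3.14, 3.14].

## Interface

Orientations are given as a unit quaternion [w, x, y, z].
In Python, from workcell import ctrl gives the robot as it stands.
- The arm moves only by the tool carry_out, never from a script. Its argument "deltas" is a list of rows, each a list of 3 entries, a list of its own where there are three numbers: the shift along the tool's x, y, z in m, then the turn, a rotation vector about the tool's x, y, z in degrees, then the finger opening in m, from 0 to 0.0854. In form: [[[x, y, z], [rx, ry, rz], jaw], ...]. A call has 1 to 20 rows; each row is the pose to reach, as a shift and turn from the pose commanded when the call began, along the tool's axes at that moment; what a row does not reach only later rows make up. A row lasts 1/8 s, in which the tool goes at most 62.5 mm and 10.7 degrees, less where a joint would pass 70% of its speed; a pose out of reach is approached as far as the arm can. A call with a gripper value outside its range is refused whole. The fingers move at their own pace and stop on an object; "squeeze" is the grip in N (left out, the last holds). Time passes only in rows, so rows that repeat a pose let the fingers close. It gives the time, the measured TCP pose, the force, the opening and the grip force at its end, in the units of the state.
- ctrl.sense(): the state, without advancing time (a new reading comes with each control period).
- ctrl.camera(name): name is "scene" or "top"; returns the picture (480x640x3 uint8, red, green, blue); there is no depth.
- ctrl.calibration(name): a dict with "fx", "fy", "cx", "cy" (pixels), "k1" (the pictures are not rectified: a ray, as slopes to the right and down, at radius r is drawn at 1 + k1 r^2 times it, then the intrinsics apply), "origin" and "rotation" of the camera in the world. Camera axes: x right, y up, looking along -z (the intrinsics and any distortion apply to the point x, -y, -z); pixel columns grow to the right and rows downward; lengths in m; the calibration is good to about 2 mm. A picture is of the moment at which its call begins. calibration takes no time and is no camera call.
- ctrl.job_done(): hands the job in; it is judged then, once.
The state is a dict: "clock": time; "joint_positions": joint angles; "qd": joint speeds; "joint_efforts": joint torques, N m; "position": TCP position; "tcp_rot": TCP orientation; "contact_force": force on the tool from outside, world axes, zero at the start; "moment": the same for the moment, N m; "grip_width": finger opening in m; "grip_force": force on a finger pad.
Only numpy, scipy, OpenCV 4.12 (cv2) and the standard library are available. Lean on these libraries where they do the work, as an engineer would, in place of code of your own. Each camera call takes 0.05 s, during which the arm holds its last target. There are 200 camera calls.

## Working session

There is one attempt and no reset: what is moved stays moved. The work goes in short steps, Python scripts to look and compute and a tool call to move; the robot and the scene stay as the last step left them, time stands still between calls to the robot, and variables do not carry over. Pictures are saved under pics/ and viewed, at most 10 in all, crops included, and the job is handed in when it is done.

Besides the shell and the picture viewer there is one more tool, called after ">>>" as name([rows], argument=value, ...), one row to a line, values as JSON. carry_out: Moves the arm, as the interface text tells. Its arguments: {"type":"object","properties":{"deltas":{"type":"array"},"squeeze":{"type":"number"}},"required":["deltas"]}

```bash
mkdir -p pics; python3 - <<'E'
from workcell import ctrl
import cv2
for n in("scene","top"):
    cv2.imwrite(f"pics/{n}0.png",ctrl.camera(n)[:,:,::-1]); c=ctrl.calibration(n); print(n,c)
print(ctrl.sense())
E
```

```text
scene {'fx': 599.1826507964626, 'fy': 599.1826507964626, 'cx': 313.26959893672614, 'cy': 235.56095726223236, 'k1': -0.12911734984342027, 'origin': array([1.1470163 , 0.43500109, 0.91491342]), 'rotation': array([0.45012672, 0.17122637, 0.30414472, 0.82192667])}
top {'fx': 488.90933788571505, 'fy': 488.90933788571505, 'cx': 325.59436107005615, 'cy': 239.2166775523316, 'k1': -0.12212496917696206, 'origin': array([0.35994583, 0.06550651, 1.1292731 ]), 'rotation': array([-0.70209503, -0.05531729,  0.07023186,  0.7064489 ])}
{'clock': 0.1, 'joint_positions': array([ 1.08287494e+00,  2.21169666e-01,  1.52750618e+00,  3.72481708e-06,
        1.39471456e+00, -1.26108746e-01]), 'qd': array([-0.0002374 , -0.00266572,  0.0009072 ,  0.00065387, -0.00170817,
       -0.00027976]), 'joint_efforts': array([ 9.37361001e-04, -4.98246682e+01, -3.90544796e+01, -2.11598540e-04,
        5.68788353e-03,  3.28464637e-05]), 'position': array([0.22097686, 0.58403895, 0.23028975]), 'tcp_rot': array([-2.73400667e-04,  1.79921429e-01,  9.83680574e-01, -8.56289149e-04]), 'contact_force': array([ 0.12691159, -0.21197574,  0.32260568]), 'moment': array([-0.0443189 , -0.00155297,  0.02874334]), 'grip_force': 0.0, 'grip_width': 0.08550858117813737}
```

View pics/scene0.png

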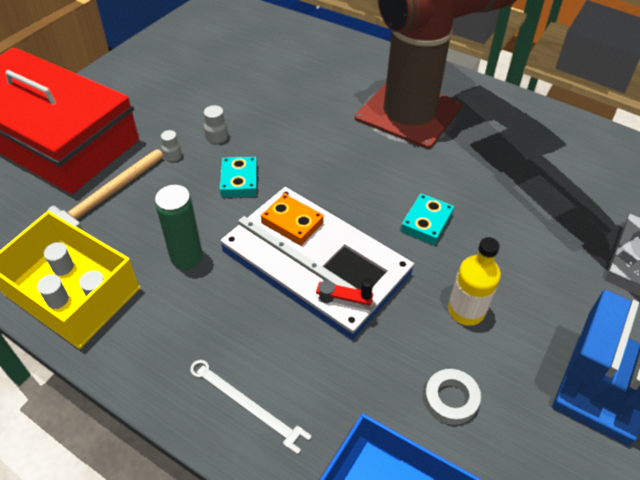

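View pics/top0.png

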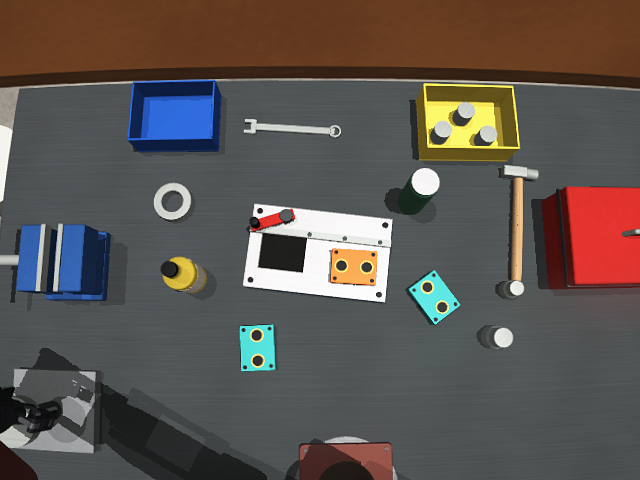

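The top view shows the fixture at about (243–392, 204–302), with +y to the left and the fence on the upper side. The orange block is at about (354, 267), the pocket at (283, 253), and the red clamp with its knob at (255, 225). The can is at (420, 190) and the bottle at (183, 274).

```bash
cat > h.py <<'E'
from workcell import ctrl
import cv2, numpy as np
from scipy.spatial.transform import Rotation as R
def ray(n,uv):
    c=ctrl.calibration(n); K=np.array([[c['fx'],0,c['cx']],[0,c['fy'],c['cy']],[0,0,1]])
    p=cv2.undistortPoints(np.float64(uv).reshape(-1,1,2),K,np.array([c['k1'],0,0,0.]))[:,0]
    q=np.asarray(c['rotation'])
    d=R.from_quat(q,scalar_first=True).apply(np.c_[p[:,0],-p[:,1],-np.ones(len(p))])
    return np.array(c['origin']),d
def plane(n,uv,z):
    o,d=ray(n,uv); return o+d*((z-o[2])/d[:,2])[:,None]
def big(mask):
    cs,_=cv2.findContours(mask.astype(np.uint8),cv2.RETR_EXTERNAL,cv2.CHAIN_APPROX_NONE)
    return max(cs,key=cv2.contourArea)
def masks(im):
    h=cv2.cvtColor(im,cv2.COLOR_RGB2HSV); H,S,V=[h[...,i].astype(int) for i in range(3)]
    return dict(orange=(H>8)&(H<20)&(S>150)&(V>150),deck=(S<40)&(V>190),red=((H<6)|(H>174))&(S>180)&(V>120))
def rect(n,cnt,z):
    P=plane(n,cnt[:,0].astype(float),z)[:,:2]
    (c,wh,a)=cv2.minAreaRect((P*1000).astype(np.float32)); return c,wh,a
def rel(fx,uv): return None
E
python3 - <<'E'
from h import *
for n,roi in(("top",(slice(195,310),slice(235,400))),("scene",(slice(180,340),slice(215,420)))):
    im=ctrl.camera(n); m=masks(im)
    z=np.zeros(im.shape[:2],bool); z[roi]=1
    for k,h in(("deck",.035),("orange",.061)):
        mm=(m[k]|m['orange']|m['red'] if k=='deck' else m[k])&z
        mm=cv2.morphologyEx(mm.astype(np.uint8),cv2.MORPH_CLOSE,np.ones((5,5)))
        c=big(mm); print(n,k,cv2.contourArea(c),rect(n,c,h))
        if k=='deck':
            ap=cv2.approxPolyDP(c,6,True); print(ap[:,0].tolist(),plane(n,ap[:,0],h).round(4)[:,:2].tolist())
    c=big(m['red']&z); print('red',cv2.boundingRect(c),rect(n,c,.064))
print('pocket', rect("top",big((lambda i:(i.max(2)<45)&(np.indices(i.shape[:2])[1]>255)&(np.indices(i.shape[:2])[1]<310)&(np.indices(i.shape[:2])[0]>230)&(np.indices(i.shape[:2])[0]<275))(ctrl.camera("top"))),.035))
print('can top',plane("top",[[425,181]],.17),'bottle top',plane("top",[[171,269]],.19))
print('knob',plane("top",[[254,226]],.106), plane("scene",[[366,286]],.106))
E
```

```text
top deck 11423.5 ((527.5557250976562, 58.18702697753906), (321.4120788574219, 190.89328002929688), 83.11009216308594)
[[254, 204], [260, 226], [250, 230], [244, 285], [384, 301], [391, 219]] [[0.6397, 0.2059], [0.5879, 0.1912], [0.5786, 0.2139], [0.4532, 0.2251], [0.4155, -0.0881], [0.6032, -0.1095]]
top orange 1446.5 ((491.01055908203125, -18.887313842773438), (99.30651092529297, 75.08229064941406), 85.89219665527344)
red (252, 213, 31, 18) ((592.1483154296875, 174.78277587890625), (22.713665008544922, 68.87821197509766), 17.268583297729492)
scene deck 12384.0 ((531.3075561523438, 52.90333557128906), (330.23968505859375, 192.07896423339844), 83.1414794921875)
[[221, 239], [351, 329], [367, 313], [320, 302], [317, 282], [334, 282], [333, 296], [378, 303], [413, 263], [286, 187]] [[0.6052, -0.1127], [0.645, 0.2009], [0.6015, 0.2081], [0.6261, 0.1263], [0.5917, 0.0983], [0.575, 0.1244], [0.6026, 0.139], [0.5724, 0.2142], [0.4571, 0.2266], [0.4187, -0.0871]]
scene orange 1426.0 ((497.3021545410156, -18.502471923828125), (99.51907348632812, 79.30696868896484), 85.854248046875)
red (330, 285, 42, 19) ((598.95166015625, 173.21212768554688), (26.280616760253906, 71.73178100585938), 17.60526466369629)
pocket ((527.8026123046875, 139.8367919921875), (99.6904525756836, 77.83695220947266), 83.12874603271484)
can top [[ 0.65329136 -0.16139353  0.17      ]] bottle top [[0.4711733  0.34593007 0.19      ]]
knob [[0.57312877 0.19586732 0.106     ]] [[0.59939873 0.19873135 0.106     ]]
```

>>> carry_out([
  [[-0.391,-0.487,0.06],[0,0,76.2],0.0],
  [[-0.391,-0.487,0.06],[0,0,76.2],0.0],
  [[-0.391,-0.487,0.06],[0,0,76.2],0.0],
  [[-0.391,-0.487,0.06],[0,0,76.2],0.0],
  [[-0.391,-0.487,0.06],[0,0,76.2],0.0],
  [[-0.391,-0.487,0.06],[0,0,76.2],0.0],
  [[-0.391,-0.487,0.06],[0,0,76.2],0.0],
  [[-0.391,-0.487,0.06],[0,0,76.2],0.0],
  [[-0.391,-0.487,0.06],[0,0,76.2],0.0],
  [[-0.391,-0.487,0.06],[0,0,76.2],0.0],
  [[-0.391,-0.487,0.06],[0,0,76.2],0.0],
  [[-0.391,-0.487,0.06],[0,0,76.2],0.0],
  [[-0.391,-0.487,0.06],[0,0,76.2],0.0],
  [[-0.391,-0.487,0.06],[0,0,76.2],0.0],
  [[-0.391,-0.487,0.06],[0,0,76.2],0.0],
  [[-0.391,-0.487,0.06],[0,0,76.2],0.0],
  [[-0.391,-0.487,0.06],[0,0,76.2],0.0],
  [[-0.391,-0.487,0.06],[0,0,76.2],0.0],
])

```text
clock: 2.5
position: [0.4145, -0.0093, 0.1713]
tcp_rot: [-0.0, 0.749, 0.663, -0.0]
contact_force: [-0.8, -0.2, 0.1]
grip_width: 0.0002
grip_force: 0.0
```

```bash
cat >> h.py <<'E'
O=np.array([518.5,64.2]); Fr=R.from_euler('z',-6.9,degrees=True)
def fix(p): return Fr.inv().apply(np.r_[np.array(p)[:2]*1000-O,np.array(p)[2]*1000])
def show():
    s=ctrl.sense(); r=R.from_quat(s['tcp_rot'],scalar_first=True)
    print('t',s['clock'],'fix',fix(s['position']).round(1),'F_fix',Fr.inv().apply(s['contact_force']).round(1),
     'tooly deg',(np.degrees(np.arctan2(*r.as_matrix()[1::-1,1]))).round(2),'z',r.as_matrix()[:,2].round(3),'w',s['grip_width'],'q',s['joint_positions'].round(2))
E
python3 -c "
from h import *
show()"
```

```text
t 2.5 fix [-94.4 -85.5 171.3] F_fix [-0.8 -0.3  0.1] tooly deg -6.93 z [-0. -0. -1.] w 0.00023843037828574017 q [-0.21 -0.25  2.11 -0.    1.29 -0.09]
```

>>> carry_out([
  [[0,0,0.06],[0,0,0],0],
  [[0,0,0.11],[0,0,0],0],
  [[0,0,0.125],[0,0,0],0],
  [[0,0,0.125],[0,0,0],0],
  [[0,0.01,0.125],[0,0,0],0],
  [[0,0.015,0.125],[0,0,0],0],
  [[0,0.019,0.125],[0,0,0],0],
  [[0,0.022,0.125],[0,0,0],0],
  [[0,0.025,0.125],[0,0,0],0],
  [[0,0.028,0.125],[0,0,0],0],
  [[0,0.031,0.125],[0,0,0],0],
  [[0,0.034,0.125],[0,0,0],0],
  [[0,0.037,0.125],[0,0,0],0],
  [[0,0.039,0.125],[0,0,0],0],
  [[0,0.039,0.125],[0,0,0],0],
])

```text
clock: 4.38
position: [0.4526, -0.0138, 0.0459]
tcp_rot: [-0.001, 0.749, 0.663, -0.0]
contact_force: [-2.7, 0.7, 2.0]
grip_width: 0.0002
grip_force: 1.8
```

```bash
cat >> h.py <<'E'
def blk(h=.061):
    im=ctrl.camera("top"); m=masks(im)['orange']; m[:195]=0;m[310:]=0;m[:,:235]=0;m[:,400:]=0
    m=cv2.morphologyEx(m.astype(np.uint8),cv2.MORPH_CLOSE,np.ones((5,5)))
    c,wh,a=rect("top",big(m),h); print('block fix',fix([c[0]/1e3,c[1]/1e3,h]).round(1),wh,'yaw',round((a-90+6.9+45)%90-45,2)); return im
E
python3 -c "
from h import *
show();im=blk();cv2.imwrite('pics/t1.png',cv2.resize(im[180:320,220:420,::-1],(800,560)))"
```

```text
t 4.375 fix [-56.1 -85.4  45.9] F_fix [-2.7  0.4  2. ] tooly deg -6.92 z [-0.002  0.    -1.   ] w 0.00018660747572785206 q [-0.21  0.04  2.11  0.    1.   -0.08]
block fix [ 18.1 -56.5  61. ] (0.0, 0.0) yaw 6.9
```

View pics/t1.png

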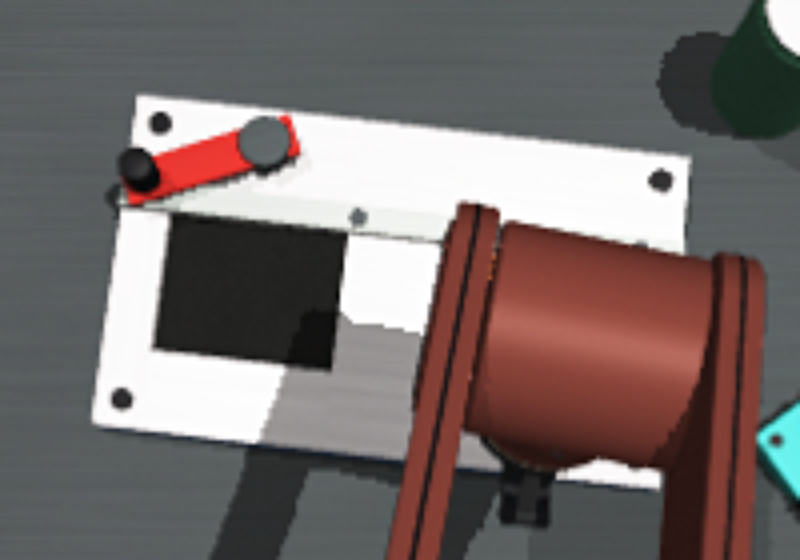

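The arm hides the block in the top view. The 2.7 N contact force looks like sliding friction, so I'll keep pushing gently until the force rises at the fence.

>>> carry_out([
  [[0,0.001,0],[0,0,0],0],
  [[0,0.002,0],[0,0,0],0],
  [[0,0.003,0],[0,0,0],0],
  [[0,0.004,0],[0,0,0],0],
  [[0,0.004,0],[0,0,0],0],
])

```text
clock: 5.05
position: [0.4574, -0.0146, 0.0464]
tcp_rot: [0.0, 0.749, 0.663, 0.0]
contact_force: [-2.6, -0.5, -1.4]
grip_width: 0.0002
grip_force: 0.8
```

```bash
python3 -c "
from h import *
show();im=ctrl.camera('scene');cv2.imwrite('pics/s1.png',cv2.resize(im[170:350,200:440,::-1],(800,600)))"
```

```text
t 5.05 fix [-51.2 -85.6  46.4] F_fix [-2.5 -0.8 -1.4] tooly deg -6.93 z [ 0. -0. -1.] w 0.00020249736355806795 q [-0.2   0.05  2.1  -0.    1.   -0.08]
```

View pics/s1.png

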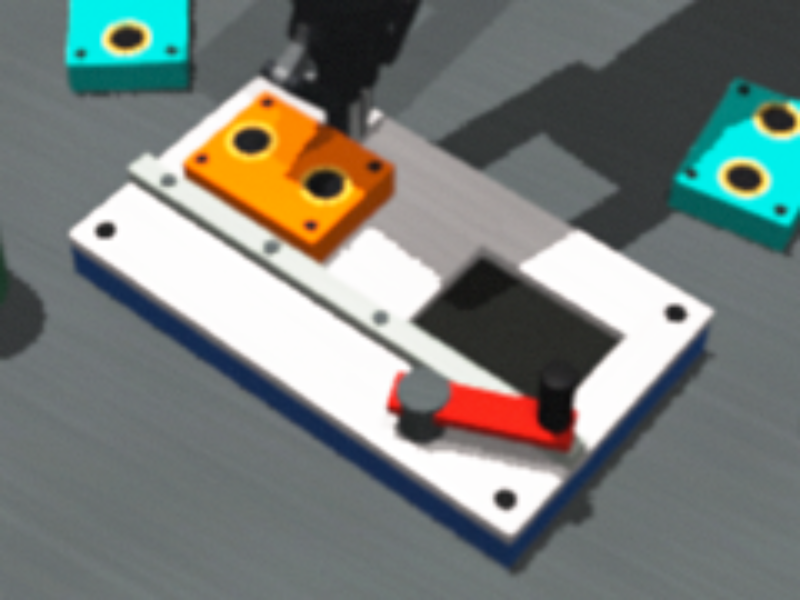

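In the scene crop the block's +y corner at (320, 258) is nearly at the fence. There is no force jump yet, so I'll push on.

>>> carry_out([
  [[0,0.001,0],[0,0,0],0],
  [[0,0.002,0],[0,0,0],0],
  [[0,0.003,0],[0,0,0],0],
  [[0,0.004,0],[0,0,0],0],
  [[0,0.004,0],[0,0,0],0],
])

```text
clock: 5.72
position: [0.4585, -0.0146, 0.0462]
tcp_rot: [-0.002, 0.748, 0.663, -0.002]
contact_force: [-15.0, 2.0, 12.4]
grip_width: 0.0
grip_force: 7.5
```

```bash
python3 -c "
from h import *
show()"
```

```text
t 5.725 fix [-50.1 -85.4  46.2] F_fix [-15.1   0.2  12.4] tooly deg -6.9 z [-0.007  0.001 -1.   ] w 1.7727977505397767e-05 q [-0.2   0.06  2.09 -0.    1.   -0.08]
```

>>> carry_out([
  [[0,-0.02,0],[0,0,0],0],
  [[0,-0.025,-0.03],[0,0,0],0],
  [[0,-0.025,-0.07],[0,0,0],0.035],
  [[-0.04,-0.01,-0.07],[0,0,0],0.035],
  [[-0.085,0.044,-0.07],[0,0,0],0.035],
  [[-0.085,0.044,-0.07],[0,0,0],0.035],
  [[-0.085,0.044,-0.07],[0,0,0],0.035],
  [[-0.085,0.044,-0.02],[0,0,0],0.035],
  [[-0.085,0.044,0.005],[0,0,0],0.035],
  [[-0.085,0.044,0.005],[0,0,0],0.035],
  [[-0.085,0.044,0.005],[0,0,0],0.035],
])

```text
clock: 7.1
position: [0.4952, -0.1043, 0.0426]
tcp_rot: [0.001, 0.748, 0.663, 0.0]
contact_force: [0.4, -0.4, 0.1]
grip_width: 0.0351
grip_force: 0.0
```

```bash
python3 -c "
from h import *
show();im=ctrl.camera('scene');cv2.imwrite('pics/s2.png',cv2.resize(im[150:330,200:440,::-1],(800,600)))"
```

```text
t 7.1 fix [  -2.9 -170.1   42.6] F_fix [ 0.5 -0.3  0.1] tooly deg -6.88 z [ 0.002 -0.001 -1.   ] w 0.03512088771843187 q [-0.36  0.16  1.98  0.    1.   -0.24]
```

View pics/s2.png

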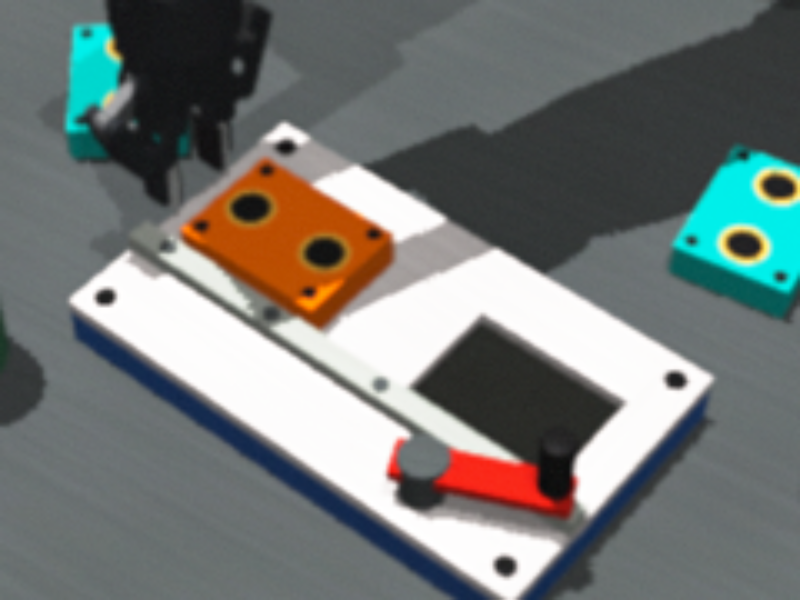

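The block is flush with the fence, and the fingers stand behind its -y end at crop (170, 190). Next I push along +y.

>>> carry_out([
  [[0.005,0.002,0.003],[0,0,0],0.035],
  [[0.013,0.002,0.003],[0,0,0],0.035],
  [[0.02,0.002,0.003],[0,0,0],0.035],
  [[0.026,0.002,0.003],[0,0,0],0.035],
  [[0.033,0.002,0.003],[0,0,0],0.035],
  [[0.04,0.002,0.003],[0,0,0],0.035],
  [[0.047,0.002,0.003],[0,0,0],0.035],
  [[0.054,0.002,0.003],[0,0,0],0.035],
  [[0.061,0.002,0.003],[0,0,0],0.035],
  [[0.068,0.002,0.003],[0,0,0],0.035],
  [[0.075,0.002,0.003],[0,0,0],0.035],
  [[0.082,0.002,0.003],[0,0,0],0.035],
  [[0.089,0.002,0.003],[0,0,0],0.035],
  [[0.096,0.002,0.003],[0,0,0],0.035],
  [[0.103,0.002,0.003],[0,0,0],0.035],
  [[0.11,0.002,0.003],[0,0,0],0.035],
  [[0.116,0.002,0.003],[0,0,0],0.035],
  [[0.12,0.002,0.003],[0,0,0],0.035],
  [[0.12,0.002,0.003],[0,0,0],0.035],
])

```text
clock: 9.52
position: [0.5111, 0.0143, 0.0385]
tcp_rot: [0.0, 0.748, 0.663, -0.0]
contact_force: [-0.9, -2.9, 1.5]
grip_width: 0.0351
grip_force: 1.4
```

```bash
python3 -c "
from h import *
show();im=ctrl.camera('scene');cv2.imwrite('pics/s3.png',cv2.resize(im[150:330,200:440,::-1],(800,600)))"
```

```text
t 9.525 fix [ -1.4 -50.4  38.5] F_fix [-0.6 -3.   1.5] tooly deg -6.91 z [-0. -0. -1.] w 0.0350886876832386 q [-0.13  0.18  1.97 -0.    0.99 -0.01]
```

View pics/s3.png

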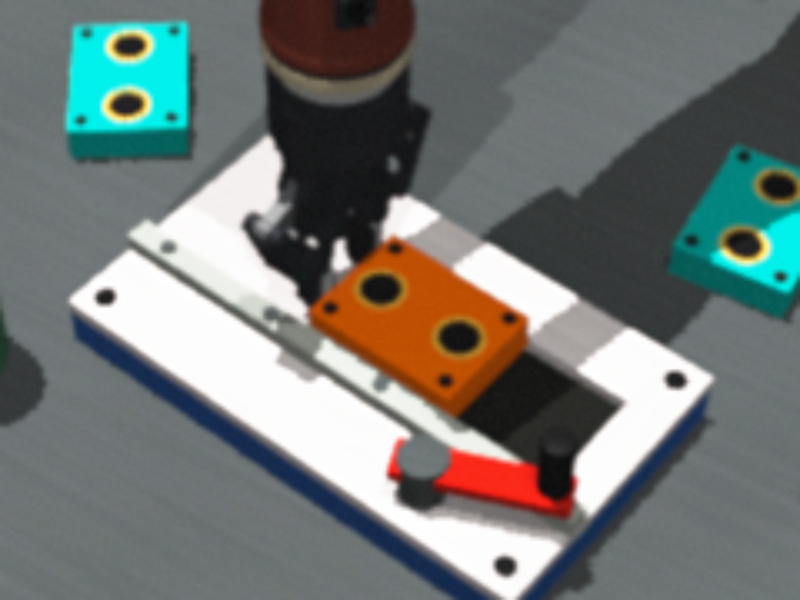

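The block is square on the fence, with its nose over the pocket and about to tip. Continuing.

>>> carry_out([
  [[0.005,0.001,0],[0,0,0],0.035],
  [[0.01,0.001,0],[0,0,0],0.035],
  [[0.015,0.001,0],[0,0,0],0.035],
  [[0.02,0.001,0],[0,0,0],0.035],
  [[0.025,0.001,0],[0,0,0],0.035],
  [[0.029,0.001,0],[0,0,0],0.035],
  [[0.033,0.001,0],[0,0,0],0.035],
  [[0.037,0.001,0],[0,0,0],0.035],
  [[0.041,0.001,0],[0,0,0],0.035],
  [[0.045,0.001,0],[0,0,0],0.035],
  [[0.049,0.001,0],[0,0,0],0.035],
  [[0.053,0.001,0],[0,0,0],0.035],
  [[0.056,0.001,0],[0,0,0],0.035],
  [[0.059,0.001,0],[0,0,0],0.035],
  [[0.061,0.001,0],[0,0,0],0.035],
  [[0.061,0.001,0],[0,0,0],0.035],
])

```text
clock: 11.58
position: [0.5195, 0.075, 0.0384]
tcp_rot: [-0.0, 0.749, 0.663, 0.0]
contact_force: [0.4, -0.9, -0.2]
grip_width: 0.0349
grip_force: 0.2
```

```bash
python3 -c "
from h import *
show();im=ctrl.camera('scene');cv2.imwrite('pics/s4.png',cv2.resize(im[170:350,220:460,::-1],(800,600)))"
```

```text
t 11.575 fix [-0.3 10.8 38.4] F_fix [ 0.5 -0.9 -0.2] tooly deg -6.92 z [ 0.  0. -1.] w 0.0349231238123443 q [-0.01  0.21  1.93  0.    1.    0.11]
```

View pics/s4.png

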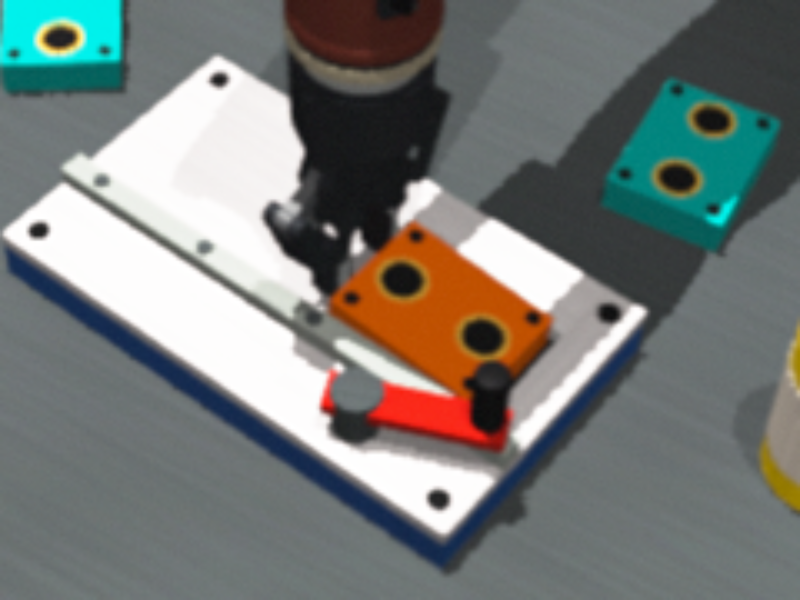

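The block is nose-down in the pocket with its rear still up on the edge, at crop (340–410, 230–300). It needs a few more millimetres.

>>> carry_out([
  [[0.001,0,0],[0,0,0],0.035],
  [[0.002,0,0],[0,0,0],0.035],
  [[0.003,0,0],[0,0,0],0.035],
  [[0.004,0,0],[0,0,0],0.035],
  [[0.004,0,0],[0,0,0],0.035],
])

```text
clock: 12.25
position: [0.5199, 0.0788, 0.0382]
tcp_rot: [-0.0, 0.749, 0.663, 0.0]
contact_force: [-0.3, -0.1, 0.3]
grip_width: 0.0352
grip_force: 0.5
```

```bash
python3 -c "
from h import *
show()
im=ctrl.camera('scene');m=masks(im)['orange'];m[:170]=0;m[350:]=0;m[:,:220]=0;m[:,420:]=0
c=big(m);b=cv2.approxPolyDP(c,4,True)[:,0];print(b.tolist());P=plane('scene',b,.051);print([fix(p).round(1)[:2].tolist() for p in P])"
```

```text
t 12.25 fix [-0.4 14.7 38.2] F_fix [-0.3 -0.1  0.3] tooly deg -6.93 z [-0.  0. -1.] w 0.03520492389938758 q [0.   0.22 1.93 0.   1.   0.12]
[[320, 263], [357, 288], [363, 278], [358, 273], [361, 267], [373, 270], [373, 280], [386, 267], [379, 268], [381, 263], [346, 241]]
[[40.8, 27.0], [42.9, 113.1], [18.2, 108.2], [14.8, 94.5], [0.3, 90.5], [-8.1, 111.5], [10.3, 124.7], [-29.0, 125.9], [-18.9, 117.3], [-30.7, 113.4], [-31.8, 31.6]]
```

>>> carry_out([
  [[-0.03,0,0],[0,0,0],0.035],
  [[-0.03,0,-0.05],[0,0,0],0.035],
  [[-0.03,0,-0.11],[0,0,0],0.035],
  [[-0.03,-0.06,-0.11],[0,0,0],0.035],
  [[-0.03,-0.12,-0.11],[0,0,0],0.035],
  [[-0.03,-0.14,-0.11],[0,0,0],0.035],
  [[-0.03,-0.14,-0.11],[0,0,0],0.035],
])

```text
clock: 13.18
position: [0.3768, 0.0662, 0.1486]
tcp_rot: [0.0, 0.748, 0.663, 0.001]
contact_force: [1.0, 0.3, -0.4]
grip_width: 0.035
grip_force: 0.0
```

```bash
python3 -c "
from h import *
show();im=blk(.051);im2=ctrl.camera('scene');a=cv2.resize(im[185:315,230:400,::-1],(400,306));b=cv2.resize(im2[190:350,215:425,::-1],(400,306))
cv2.imwrite('pics/t5.png',cv2.resize(np.vstack([a,b])[:,:],(784,600)))
m=masks(im2)['orange'];m[:170]=0;m[350:]=0;m[:,:220]=0;m[:,420:]=0
c=big(m);q=cv2.approxPolyDP(c,4,True)[:,0];print(q.tolist());print([fix(p).round(1)[:2].tolist() for p in plane('scene',q,.051)])"
```

```text
t 13.175 fix [-141.   -15.   148.6] F_fix [ 1.   0.5 -0.4] tooly deg -6.89 z [ 0.002  0.001 -1.   ] w 0.034998384725118466 q [-0.03 -0.32  2.21  0.    1.26  0.09]
block fix [-0.6 75.9 51. ] (98.85443878173828, 75.3375015258789) yaw 0.21
[[344, 241], [321, 264], [361, 289], [365, 277], [356, 275], [360, 265], [375, 269], [369, 278], [373, 281], [385, 266]]
[[-29.4, 28.7], [41.5, 29.8], [40.1, 119.9], [14.1, 109.6], [20.8, 94.4], [-2.3, 86.3], [-12.3, 113.0], [11.3, 116.5], [12.1, 126.0], [-29.7, 123.1]]
```

View pics/t5.png

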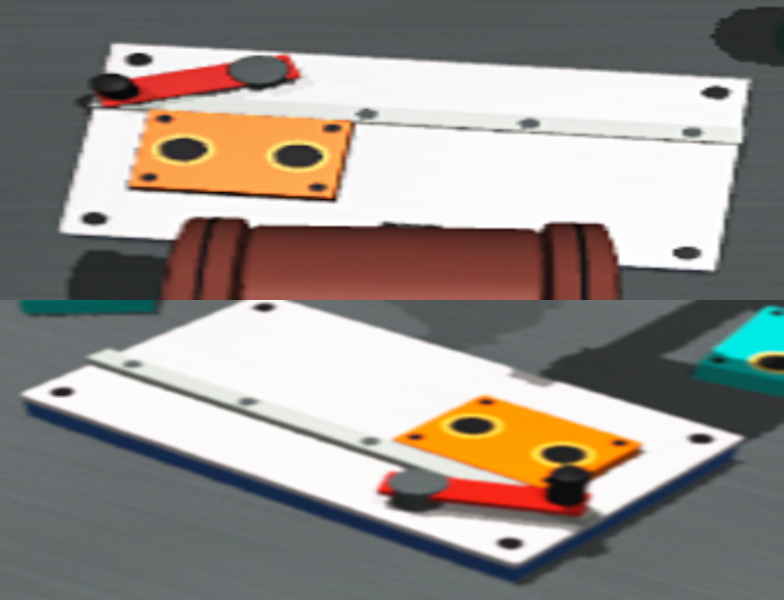

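The block sits at fixture (-0.6, 75.9) with 0.2° yaw, and its size at z = 51 mm matches, so it is seated flat. The knob is at about (51, 140), so I'll straddle it.

>>> carry_out([
  [[0.04,0.05,0],[0,0,-8],0.05],
  [[0.08,0.1,0],[0,0,-16],0.05],
  [[0.12,0.148,0],[0,0,-24.2],0.05],
  [[0.155,0.192,0],[0,0,-24.2],0.05],
  [[0.155,0.192,0],[0,0,-24.2],0.05],
  [[0.155,0.192,0],[0,0,-24.2],0.05],
  [[0.155,0.192,0.03],[0,0,-24.2],0.05],
  [[0.155,0.192,0.055],[0,0,-24.2],0.05],
  [[0.155,0.192,0.076],[0,0,-24.2],0.05],
  [[0.155,0.192,0.076],[0,0,-24.2],0.05],
  [[0.155,0.192,0.076],[0,0,-24.2],0.05],
])

```text
clock: 14.65
position: [0.5873, 0.1963, 0.0735]
tcp_rot: [0.001, 0.593, 0.805, 0.001]
contact_force: [-0.1, 0.4, 0.8]
grip_width: 0.0499
grip_force: 0.0
```

```bash
python3 - <<'E'
from h import *
show()
im=ctrl.camera('scene');cv2.imwrite('pics/s6.png',cv2.resize(im[190:350,270:480,::-1],(787,600)))
# rows: TCP on arc, lead 5->7 mm ahead of knob; start theta=65.8, tool y angle a0=24.2
s=ctrl.sense();p0=fix(s['position'])[:2];a0=np.radians(24.2)
for th in np.r_[np.arange(60,-1,-6),-3,-6]:
    t=np.radians(th); p=np.array([80-70*np.cos(t),76.5+70*np.sin(t)])
    d=p-p0; ty=np.array([np.cos(a0),np.sin(a0)]);tx=np.array([-np.sin(a0),np.cos(a0)])
    print(th,'x',round(d@tx),'y',round(d@ty),'rz',round(-(90-max(th,0)-24.2),1))
E
```

```text
t 14.65 fix [ 52.4 139.4  73.5] F_fix [-0.1  0.4  0.8] tooly deg 17.25 z [ 0.002  0.    -1.   ] w 0.04992195618726985 q [ 0.2   0.36  1.67 -0.    1.11 -0.11]
60 x 1 y -8 rz -5.8
54 x 0 y -15 rz -11.8
48 x -2 y -22 rz -17.8
42 x -5 y -29 rz -23.8
36 x -8 y -36 rz -29.8
30 x -12 y -42 rz -35.8
24 x -17 y -48 rz -41.8
18 x -22 y -53 rz -47.8
12 x -27 y -57 rz -53.8
6 x -34 y -61 rz -59.8
0 x -40 y -65 rz -65.8
-3 x -43 y -66 rz -65.8
-6 x -47 y -67 rz -65.8
```

View pics/s6.png

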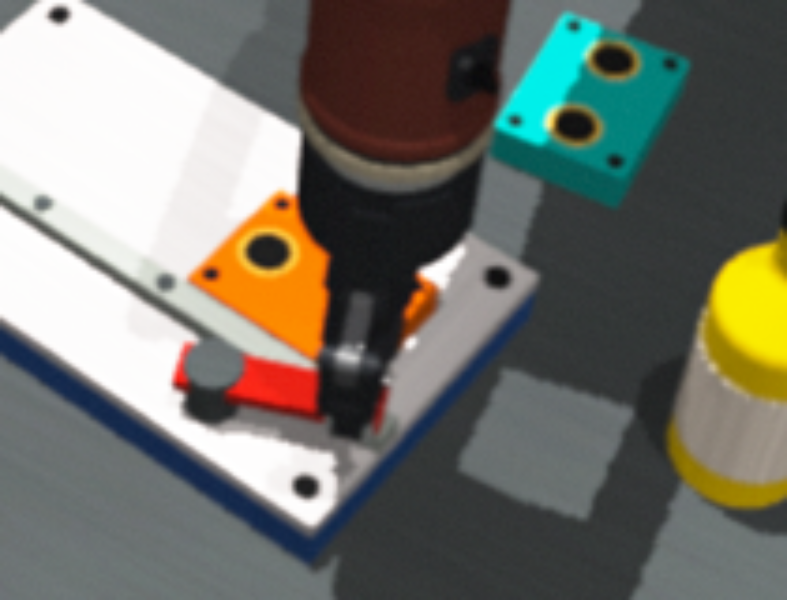

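The fingers straddle the knob at crop (350, 400). Now I swing the clamp closed along the arc.

>>> carry_out([
  [[0,0,0],[0,0,0],0.03],
  [[0,0,0],[0,0,0],0.03],
  [[0.001,-0.008,0],[0,0,-5.8],0.03],
  [[0,-0.015,0],[0,0,-11.8],0.03],
  [[-0.002,-0.022,0],[0,0,-17.8],0.03],
  [[-0.005,-0.029,0],[0,0,-23.8],0.03],
  [[-0.008,-0.036,0],[0,0,-29.8],0.03],
  [[-0.012,-0.042,0],[0,0,-35.8],0.03],
  [[-0.017,-0.048,0],[0,0,-41.8],0.03],
  [[-0.022,-0.053,0],[0,0,-47.8],0.03],
  [[-0.027,-0.057,0],[0,0,-53.8],0.03],
  [[-0.034,-0.061,0],[0,0,-59.8],0.03],
  [[-0.04,-0.065,0],[0,0,-65.8],0.03],
  [[-0.043,-0.066,0],[0,0,-65.8],0.03],
  [[-0.045,-0.067,0],[0,0,-65.8],0.03],
  [[-0.047,-0.068,0],[0,0,-65.8],0.03],
  [[-0.047,-0.068,0],[0,0,-65.8],0.03],
])

```text
clock: 16.82
position: [0.536, 0.1334, 0.0725]
tcp_rot: [0.0, 0.061, 0.998, 0.002]
contact_force: [1.3, 9.6, -1.5]
grip_width: 0.03
grip_force: 4.7
```

```bash
python3 -c "
from h import *
show()"
```

```text
t 16.825 fix [ 9.  70.8 72.5] F_fix [ 0.2  9.7 -1.5] tooly deg 82.99 z [ 0.001  0.004 -1.   ] w 0.029993707843741942 q [ 0.1   0.22  1.85  0.    1.07 -1.35]
```

>>> carry_out([
  [[0,0,0],[0,0,0],0.05],
  [[0,0.003,0],[0,0,0],0.05],
  [[0,0.005,0],[0,0,0],0.05],
  [[0,0.005,-0.03],[0,0,0],0.05],
  [[0,0.005,-0.08],[0,0,0],0.05],
  [[0.05,0.005,-0.09],[0,0,0],0.05],
  [[0.1,0.005,-0.09],[0,0,0],0.05],
  [[0.15,0.005,-0.09],[0,0,0],0.05],
  [[0.15,0.005,-0.09],[0,0,0],0.05],
  [[0.15,0.005,-0.09],[0,0,0],0.05],
])

```text
clock: 18.08
position: [0.3882, 0.1545, 0.163]
tcp_rot: [0.001, 0.06, 0.998, 0.0]
contact_force: [0.4, 0.0, 0.2]
grip_width: 0.05
grip_force: 0.0
```

```bash
python3 -c "
from h import *
show();im=ctrl.camera('top');im2=ctrl.camera('scene');print('red',[rect(n,big(masks(i)['red']&(np.indices(i.shape[:2])[0]>185)&(np.indices(i.shape[:2])[0]<340)&(np.indices(i.shape[:2])[1]>230)&(np.indices(i.shape[:2])[1]<420)),.064) for n,i in(('top',im),('scene',im2))])
a=cv2.resize(im[165:315,150:450,::-1],(600,300));b=cv2.resize(im2[150:350,150:550,::-1],(600,300))
cv2.imwrite('pics/f.png',np.vstack([a,b]))"
```

```text
t 18.075 fix [-140.2   74.   163. ] F_fix [0.4 0.1 0.2] tooly deg 83.08 z [ 0.002  0.    -1.   ] w 0.04995078370895776 q [ 0.19 -0.24  2.11 -0.    1.26 -1.26]
red [((560.8182373046875, 136.17393493652344), (23.286848068237305, 71.43534088134766), 84.09333038330078), ((566.734619140625, 137.3579864501953), (23.490793228149414, 67.14249420166016), 83.19302368164062)]
```

View pics/f.png

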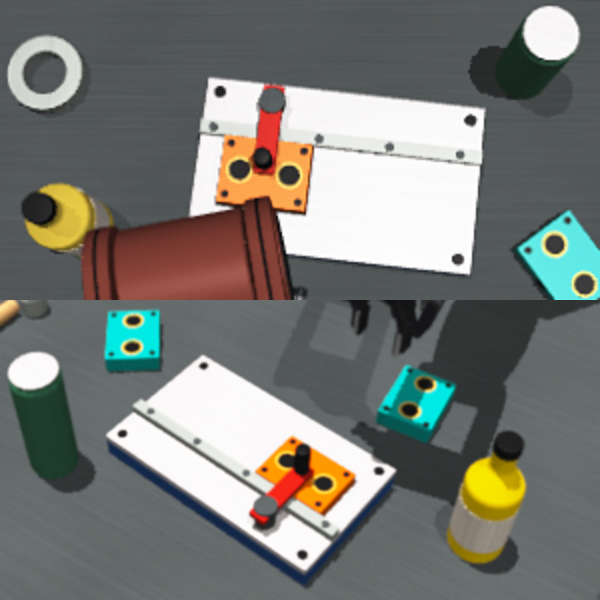

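The clamp lies closed across the seated block (arm angle about 83°, matching fixture -x), the can and bottle are standing, and the robot is clear.

```bash
python3 -c "
from workcell import ctrl
print(ctrl.job_done())"
```

```text
the job is handed in; nothing more can be done
None
```

The orange block is seated flat and square in the pocket, the red clamp is closed over it, the can and bottle are still standing, and the job was handed in at about 18 s.

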